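# Unscrew the spring-loaded oil strainer cap

### The arm

A 6-joint arm with a two-finger parallel gripper is mounted at the origin on the work surface. World frame = base frame: x ahead of the robot, y to its left, z up, the work surface at z = 0. Lengths are in mm, angles in rad, forces in N, time in s.
With the tool pointing down it reaches from about 275 to 750 mm from the base axis. Payload 10.2 kg.
Tool frame: the origin (TCP) lies at the very end of the fingers, on their centre line; the grasp point (between the pads) lies 19 mm behind it; z points along the fingers, y is the line along which they close (so a half turn about z gives the same grasp; the last joint's range is limited). The gripper opens to 85 mm and grips with 20 to 120 N. Pads are 22 mm wide; open, the fingers measure 114 mm over their backs; the gripper's body (76 mm by 85 mm) begins 54 mm behind the grasp point. The pads swing forward as they close: fully open they stand 13 mm farther back than shut.
Start: joints at [1.036, 0.313, 1.498, -0, 1.331, -0.223], TCP at [161.068, 499.688, 199.194] pointing down, gripper open.
Joint ranges: [-2.94, 2.94], [-0.97, 2.17], [0.19, 2.56], [-1.23, 4.37], [0.02, 3.11], [-2.88, 2.88]. Speed limits (rad/s): [2.39, 2.39, 3.01, 3.14, 3.14, 3.14].

### API

Orientations are given as a unit quaternion [w, x, y, z].
In Python, from rig import monitor, eyes, job gives the robot as it stands. The module is installed in compiled form; this text tells all that it offers.
- The arm moves only by the tool send_rows, never from a script. Its argument "targets" is one flat list of numbers, 7 for each row, row after row: the turn, a rotation vector about the tool's x, y, z in degrees, then the shift along the tool's x, y, z in units of 60 mm (1.0 is 60 mm), then the opening, from -1 (shut) to 1 (fully open), so that 0 is half open. A call has 1 to 5 rows; each row shifts and turns the commanded pose from where the row before left it, along the tool's axes as they then stand; what a row does not reach is not made up. A row lasts 1/8 s, in which the tool goes at most 62.5 mm and 10.7 degrees, less where a joint would pass 70% of its speed; a pose out of reach is approached as far as the arm can. A call is refused whole if a number of a shift passes 1 or a number of a turn 10.7, either way. A call with a gripper value outside its range is refused whole. The fingers move at their own pace and stop on an object; "newtons" is the grip in N (left out, the last holds). Time passes only in rows, so rows that do not move let the fingers close. It gives the time, the measured TCP pose, the force, the opening and the grip force at its end, in the units of the state.
- monitor.sense(): the state, without advancing time (a new reading comes with each control period).
- eyes.capture(name): name is "side" or "top" or "wrist"; returns a dict with "img" (420x560x3 uint8, red, green, blue), "K" (3x3 intrinsics, pixels), "R" (3x3) and "t" (3): a world point X has camera coordinates R X + t. Camera axes: x right, y down, z forward; pixel columns grow to the right and rows downward; lengths in mm; the calibration is good to about 2 mm. A picture is of the moment at which its call begins. There is no depth.
- job.finish_job(): hands the job in; it is judged then, once.
The state is a dict: "time_s": time; "joints": joint angles; "dq": joint speeds; "tau": joint torques, N m; "eef_pos": TCP position; "ee_rot": TCP orientation; "force": force on the tool from outside, world axes, zero at the start; "wrist_torque": the same for the moment, N m; "grip_width": opening from 0.0 (shut) to 1.0 (fully open); "grip_force": force on a finger pad.
Only numpy, scipy, OpenCV 4.12 (cv2) and the standard library are available. Lean on these libraries where they do the work, as an engineer would, in place of code of your own. Each camera call takes 0.05 s, during which the arm holds its last target. There are 200 camera calls.

### The job

Unscrew the yellow strainer cap from the crankcase cover without forcing its thread, and keep hold of it as the spring under it pushes it free. Then set it down gently, open rim down, flat on the floor of the aluminium tray, not touching the red valve tool, let go of it, and leave everything else where it is.

Things in the scene. Friction and masses are not known exactly. Their poses are not given: they have to be found in the camera images.
- cap_center (a point): Centre, half-way up, of the round yellow screw cap with black ribs, 46 mm across, 35 mm tall, 45 to 80 g, z up along its axis, hollow and open below, screwed on the neck of the crankcase cover. Anticlockwise from above undoes it: it climbs steeply on a coarse thread (feel for it) and comes free after 0.7 to 1.0 turns (4.5 to 6.3 rad), each time different.
- cap: The same cap; origin at the centre of its open rim, 17.5 mm below point cap_center. Until it is free the thread locks by friction: released, it stays where it was left. The thread has 1 mm of side play and is damaged when the contact force between cap and cover passes 30 N; the spring takes 12 N of this, so the hand may add about 15 N by pulling, pressing, pushing sideways or not letting the cap climb.
- engine: Aluminium crankcase cover bolted to a plywood board (170 by 140 mm in x and y), fixed to the counter; origin at the centre of the board's underside, z up. The neck stands upright over the origin: shoulder 45 mm across with its top 70 mm above the counter, threaded neck 34 mm across from there up to 97 mm. The rest is lower than 63 mm, so there is free room all round the cap.
- port (a point): Centre of the shoulder under the cap, on the neck's axis, 70 mm above the counter. At the start the cap's rim is 1 to 6 mm above it. In the neck a brass strainer on a spring (not seen at the start) pushes the cap up, with about 6 N when home and 3 N when it comes free, and throws it off if nothing holds it then.
- tray: Aluminium tray with an open top, 240 by 170 mm (x by y) and 22 mm tall, walls and floor: walls 3 mm thick, inner floor 3 mm above the counter; loose, 0.6 kg. Origin at the centre of its underside, x along its long side.
- valve_tool_center (a point): Red plastic valve tool lying in the tray, 50 mm long (along its y), 24 mm wide and 12 mm tall; the point is its centre. It lies near the middle of the tray's width, anywhere within 60 mm of the tray's centre along the tray's x. Leave it alone.
- lever_a: Black tire lever, 135 mm long along its x, lying flat; origin at its centre underneath. Leave it alone.
- lever_b: The other black tire lever, alike. Leave it alone.
- rasp: Steel rasp with a wooden handle, 215 mm long along its x, 22 mm tall; origin underneath near the middle. Leave it alone.
- pump: Chrome mini pump, 210 mm long along its y, 26 mm tall, lying; origin underneath near the middle. Leave it alone.
- case: Clear polycarbonate case with a blue latch, 124 by 184 mm (x by y), 52 mm tall; origin at its centre underneath. Leave it alone.
- patch_tin: Blue and white patch tin, 72 by 102 mm (x by y), 30 mm tall; origin at its centre underneath. Leave it alone.
- valve_tool: The same valve tool; origin at its centre underneath.
There are look-alikes about, which are no part of the job. Of the things like the cap, leave any that is pink, purple or turquoise; of the rest the larger one is meant.

How it is judged:
By the outcome, as a careful person would: the job done as asked, in the order asked, and still so for the second after the job is handed in, with the robot touching nothing.
It also fails if it takes over 72 s, if anything falls off the work surface, if the arm or the gripper's body presses on something with over 40 N, if the wrist force passes 120 N, or if a joint passes its speed limit or range.

## Working session

There is one attempt and no reset: what is moved stays moved. The work goes in short steps, Python scripts to look and compute and a tool call to move; the robot and the scene stay as the last step left them, time stands still between calls to the robot, and variables do not carry over. Pictures are saved under pics/ and viewed, at most 10 in all, crops included, and the job is handed in when it is done.

Besides the shell and the picture viewer there is one more tool, called after "Request:" in YAML: its name, and indented under it one key for each argument. send_rows: Moves the arm, as the interface text tells. Its arguments: {"type":"object","properties":{"targets":{"type":"array","items":{"type":"number"}},"newtons":{"type":"number"}},"required":["targets"]}

```bash
mkdir -p pics
python3 - <<'E'
from rig import monitor, eyes
import cv2,pickle
s=monitor.sense();print(s)
d={n:eyes.capture(n) for n in("top","side","wrist")}
pickle.dump(d,open('v0.pkl','wb'))
for n in d: cv2.imwrite(f'pics/{n}0.png',d[n]['img'][:,:,::-1]); print(n,d[n]['K'].tolist(),d[n]['R'].round(3).tolist(),d[n]['t'].round(1).tolist())
E
```

```text
{'time_s': 0.0, 'joints': array([ 1.03561950e+00,  3.13431463e-01,  1.49844636e+00, -1.55992097e-05,
        1.33099573e+00, -2.23381139e-01]), 'dq': array([ 0.0018148 ,  0.00060805, -0.00208714,  0.0004551 ,  0.00200034,
        0.00091563]), 'tau': array([-1.00570614e-03, -4.12273264e+01, -2.59740150e+01, -2.78732768e-04,
        4.23362508e-03, -2.76393291e-05]), 'eef_pos': array([160.90230274, 499.41913705, 198.64109448]), 'ee_rot': array([-2.30091562e-04,  1.55265252e-01,  9.87872609e-01, -5.97742436e-04]), 'force': array([-0.22296839, -0.03435358, -0.00860699]), 'wrist_torque': array([ 0.01925692, -0.02020191,  0.0208811 ]), 'grip_force': 0.0, 'grip_width': 0.9978925075365508}
top [[496.752253485411, 0.0, 277.6157258352696], [0.0, 496.752253485411, 213.25381187055473], [0.0, 0.0, 1.0]] [[-0.022, -1.0, 0.004], [-0.982, 0.021, -0.188], [0.188, -0.008, -0.982]] [26.3, 592.5, 1111.7]
side [[449.80235509753226, 0.0, 281.4818195460616], [0.0, 449.80235509753226, 205.79087119372986], [0.0, 0.0, 1.0]] [[0.83, -0.558, -0.002], [-0.32, -0.472, -0.821], [0.458, 0.682, -0.57]] [-496.8, 275.0, 866.3]
wrist [[336.12012999653774, 0.0, 280.91270607143855], [0.0, 336.12012999653774, 210.5215106853605], [0.0, 0.0, 1.0]] [[0.307, 0.952, -0.002], [0.919, -0.296, 0.261], [0.248, -0.082, -0.965]] [-524.6, -34.5, 378.1]
```

View pics/top0.png

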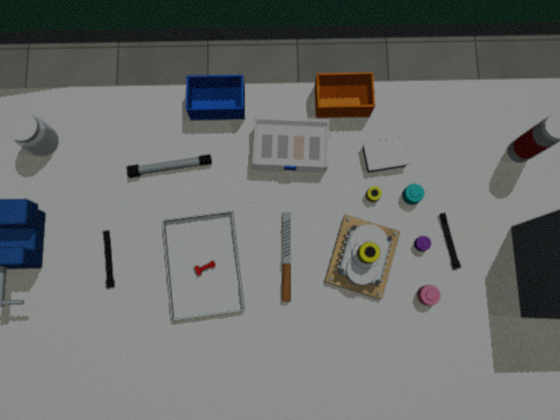

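View pics/side0.png

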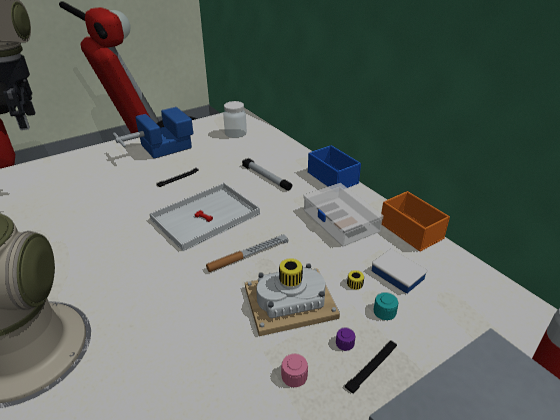

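The top view shows the target cap on the neck at (369,252), with the small decoy at (374,194). The tray is centred near (203,266) and the red tool is at (205,268). In the side view the cap is at (291,272) and the tool at (204,216). Next I'll turn these into positions.

```bash
cat > h.py <<'E'
import numpy as np,cv2
def ray(c,u,v):
    d=c['R'].T@np.linalg.solve(c['K'],[u,v,1.]); return -c['R'].T@c['t'],d
def plane(c,u,v,z):
    o,d=ray(c,u,v); return o+d*(z-o[2])/d[2]
def tri(*cuv):
    A=0;b=0
    for c,u,v in cuv:
        o,d=ray(c,u,v);d=d/np.linalg.norm(d);P=np.eye(3)-np.outer(d,d);A=A+P;b=b+P@o
    return np.linalg.solve(A,b)
def proj(c,X):
    p=c['K']@(c['R']@np.array(X,float)+c['t']);return p[:2]/p[2]
def hsv(c,lo,hi,box):
    x0,y0,x1,y1=box
    m=cv2.inRange(cv2.cvtColor(c['img'],cv2.COLOR_RGB2HSV),lo,hi);o=np.zeros_like(m);o[y0:y1,x0:x1]=m[y0:y1,x0:x1];return o
E
python3 - <<'E'
from h import *;import pickle
d=pickle.load(open('v0.pkl','rb'));T,S=d['top'],d['side']
Y=((22,120,80),(35,255,255))
for c,b in((T,(350,232,395,270)),(S,(270,250,312,292))):
    m=hsv(c,*Y,b);p=cv2.findNonZero(m);print(cv2.boundingRect(p),cv2.minEnclosingCircle(p),len(p))
m=hsv(T,*Y,(350,232,395,270))
(u,v),r=cv2.minEnclosingCircle(cv2.findNonZero(m))
for z in(90,108): print('cap',z,plane(T,u,v,z).round(1))
R=((0,120,60),(8,255,255))
for n,c,b in(('T',T,(170,230,240,300)),('S',S,(180,200,230,230))):
    p=cv2.findNonZero(hsv(c,*R,b)).astype(np.float32); bx=cv2.minAreaRect(p)
    print(n,[plane(c,*q,12).round(0)[:2].tolist() for q in cv2.boxPoints(bx)],plane(c,*bx[0],9).round(1),len(p))
# tray corners (rim z=22) guessed from picture
for q in((163,219),(233,213),(243,313),(173,320)): print('tray',plane(T,*q,22).round(0)[:2])
for q in((151,217),(228,187),(259,211),(184,244)): print('trayS',plane(S,*q,22 ).round(0)[:2])
im=[cv2.resize(T['img'][225:330,150:260],None,fx=4,fy=4,interpolation=2),cv2.resize(T['img'][205:310,315:410],None,fx=4,fy=4,interpolation=2)]
cv2.imwrite('pics/c.png',np.hstack(im)[:,:,::-1])
E
```

```text
(360, 242, 20, 21) ((369.0, 251.93333435058594), 10.263518333435059) 231
(280, 259, 22, 27) ((290.3821716308594, 272.234130859375), 14.016768455505371) 312
cap 90 [ 493.5 -189.9   90. ]
cap 108 [ 491.6 -186.5  108. ]
T [[474.0, 217.0], [495.0, 174.0], [477.0, 165.0], [456.0, 207.0]] [475.8 191.1   9. ] 90
S [[452.0, 199.0], [470.0, 223.0], [494.0, 172.0], [475.0, 150.0]] [474.4 189.5   9. ] 82
tray [591. 290.]
tray [602. 121.]
tray [365.  99.]
tray [352. 262.]
trayS [350. 245.]
trayS [588. 261.]
trayS [600. 109.]
trayS [377.  93.]
```

View pics/c.png

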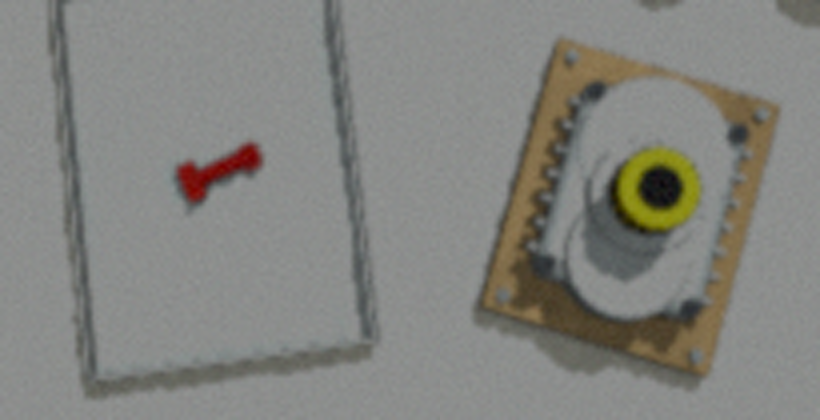

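The tray is centred at about (477,192) with the tool at its middle, so I'll set the cap down on the near side, around (405,185). The cap is at about (491.6,-187). First move: translate to above the cap.

Request:
send_rows:
  targets: [0, 0, 0, -0.58, -0.61, 0, 1, 0, 0, 0, -0.58, -0.61, 0, 1, 0, 0, 0, -0.58, -0.61, 0, 1, 0, 0, 0, -0.58, -0.61, 0, 1, 0, 0, 0, -0.58, -0.61, 0, 1]

```text
time_s: 0.78
eef_pos: [270.9, 270.7, 199.2]
ee_rot: [0.0, 0.155, 0.988, 0.0]
force: [0.2, 0.2, 0.1]
grip_width: 1.002
grip_force: 0.0
```

Request:
send_rows:
  targets: [0, 0, 0, -0.58, -0.61, 0, 1, 0, 0, 0, -0.58, -0.61, 0, 1, 0, 0, 0, -0.58, -0.61, 0, 1, 0, 0, 0, -0.58, -0.61, 0, 1, 0, 0, 0, -0.58, -0.61, 0, 1]

```text
time_s: 1.4
eef_pos: [380.4, 42.9, 199.2]
ee_rot: [0.0, 0.155, 0.988, 0.0]
force: [-0.2, 0.4, -0.5]
grip_width: 0.999
grip_force: 0.0
```

Request:
send_rows:
  targets: [0, 0, 0, -0.58, -0.61, 0, 1, 0, 0, 0, -0.58, -0.61, 0, 1, 0, 0, 0, -0.58, -0.61, 0, 1, 0, 0, 0, -0.58, -0.61, 0, 1, 0, 0, 0, -0.58, -0.61, 0, 1]

```text
time_s: 2.02
eef_pos: [489.9, -184.6, 199.0]
ee_rot: [-0.0, 0.155, 0.988, 0.0]
force: [-0.2, 0.6, 1.0]
grip_width: 0.998
grip_force: 0.0
```

Request:
send_rows:
  targets: [0, 0, 10.5, 0, 0, 0, 1, 0, 0, 10.5, 0, 0, 0, 1, 0, 0, 10.5, 0, 0, 0, 1, 0, 0, 10.5, 0, 0, 0, 1, 0, 0, 10.5, 0, 0, 0, 1]

```text
time_s: 2.65
eef_pos: [489.4, -182.9, 198.9]
ee_rot: [-0.0, 0.579, 0.816, -0.0]
force: [-0.3, -1.0, -0.2]
grip_width: 1.003
grip_force: 0.0
```

```bash
cat >> h.py <<'E'
def st(s):
    from scipy.spatial.transform import Rotation as Ro
    q=s['ee_rot'];R=Ro.from_quat([q[1],q[2],q[3],q[0]]).as_matrix()
    print('t',round(s['time_s'],2),'p',s['eef_pos'].round(1),'yaw',round(np.degrees(np.arctan2(R[1,0],R[0,0])),1),'z',R[:,2].round(3),'q',s['joints'].round(2),'F',s['force'].round(1),'w',round(s['grip_width'],3));return R
E
python3 - <<'E'
from h import *
from rig import monitor,eyes
c=eyes.capture('wrist');s=monitor.sense();R=st(s);S=eyes.capture('side')
cv2.imwrite('pics/w1.png',c['img'][:,:,::-1])
for k,X in enumerate([(491.6,-186.5,108),(493,-189,90)]): print(proj(c,X).round(0))
m=hsv(c,(22,120,80),(35,255,255),(0,0,560,420))
n,l,stt,ce=cv2.connectedComponentsWithStats(m)
for i in range(1,n):
    if stt[i,4]>100: print(stt[i],ce[i].round(1), plane(c,*ce[i],108).round(1))
E
```

```text
t 2.7 p [ 489.4 -182.9  199. ] yaw 108.9 z [-0.  0. -1.] q [-0.58  0.31  1.51  0.    1.33 -0.91] F [ 0.1 -0.3 -0.3] w 1.004
[281. 208.]
[282. 206.]
[ 255  184   55   54 1565] [282.1 210.7] [ 493.2 -188.3  108. ]
[384 249  31  23 258] [402.1 257.7] [ 603.2 -193.7  108. ]
```

View pics/w1.png

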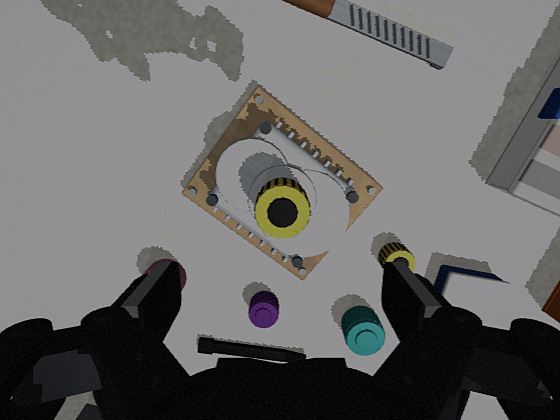

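The wrist view shows the cap top at (283,211), between the open fingers and at about (492.5,-187.7). I'll rotate, centre over it and descend.

Request:
send_rows:
  targets: [0, 0, 10, 0, 0, 0, 1, 0, 0, 10, 0, 0, 0, 1, 0, 0, 10, 0, 0, 0, 1, 0, 0, 10, 0, 0, 0, 1, 0, 0, 10, 0, 0, 0, 1]

```text
time_s: 3.38
eef_pos: [489.4, -182.9, 199.0]
ee_rot: [-0.0, 0.868, 0.497, -0.0]
force: [-0.2, 0.3, 0.1]
grip_width: 0.996
grip_force: 0.0
```

Request:
send_rows:
  targets: [0, 0, 10, 0, 0, 0, 1, 0, 0, 10, 0, 0, 0, 1, 0, 0, 10, 0, 0, 0, 1, 0, 0, 10, 0, 0, 0, 1, 0, 0, 10, 0, 0, 0, 1]

```text
time_s: 4.0
eef_pos: [489.4, -182.9, 199.0]
ee_rot: [-0.0, 0.997, 0.083, -0.0]
force: [-0.5, 0.3, 0.5]
grip_width: 1.006
grip_force: 0.0
```

Request:
send_rows:
  targets: [0, 0, 10, 0, 0, 0, 1, 0, 0, 10, 0, 0, 0, 1, 0, 0, 0, 0.065, 0.065, 0, 1, 0, 0, 0, 0, 0, 0.5, 1, 0, 0, 0, 0, 0, 0, 1]

```text
time_s: 4.62
eef_pos: [491.8, -187.2, 167.6]
ee_rot: [-0.001, 0.996, -0.088, -0.002]
force: [-0.7, -0.4, -0.0]
grip_width: 0.999
grip_force: 0.0
```

Run:
```python
from h import *
from rig import monitor,eyes
c=eyes.capture('wrist');R=st(monitor.sense())
g=cv2.cvtColor(c['img'],cv2.COLOR_RGB2HSV)
m=hsv(c,(22,120,80),(35,255,255),(180,100,380,330))
cs,_=cv2.findContours(m,cv2.RETR_CCOMP,cv2.CHAIN_APPROX_NONE)
for k in cs:
    if len(k)>40:
        e=cv2.fitEllipse(k);print(len(k),e,plane(c,*e[0],108).round(1))
cv2.imwrite('pics/w2.png',c['img'][:,:,::-1])
```

```text
t 4.67 p [ 492.5 -187.5  169.1] yaw -10.1 z [-0.001  0.001 -1.   ] q [-0.59  0.34  1.54 -0.    1.26  1.16] F [1.1 0.1 0.1] w 0.998
228 ((284.7897033691406, 208.4589080810547), (60.39286804199219, 63.91611099243164), 11.45869255065918) [ 496.4 -190.6  108. ]
102 ((284.4967041015625, 211.24501037597656), (34.87088394165039, 35.69114685058594), 76.97167205810547) [ 494.4 -190.   108. ]
```

View pics/w2.png

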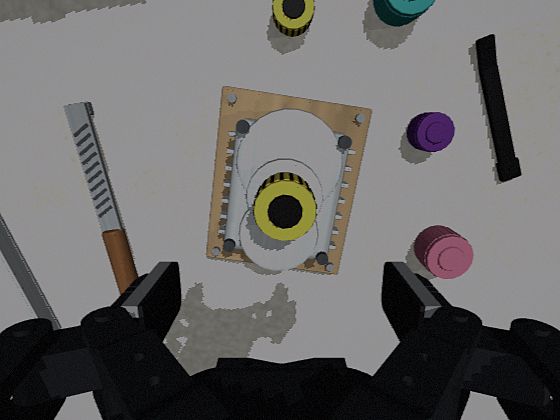

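The cap top is at (284.5,211), about 1–2 mm off centre. I'll correct for that, descend, then close in small steps while watching the force.

Request:
send_rows:
  targets: [0, 0, 0, 0.01, 0.015, 0.5, 1, 0, 0, 0, 0, 0, 0.5, 0.6, 0, 0, 0, 0, 0, 0.47, 0.3, 0, 0, 0, 0, 0, 0, 0.3, 0, 0, 0, 0, 0, 0, 0.2]
  newtons: 20

```text
time_s: 5.3
eef_pos: [494.0, -189.1, 82.8]
ee_rot: [0.001, 0.996, -0.09, 0.001]
force: [0.6, -0.3, -0.4]
grip_width: 0.6
grip_force: 0.0
```

Request:
send_rows:
  targets: [0, 0, 0, 0, 0, 0, 0.16, 0, 0, 0, 0, 0, 0, 0.16]

```text
time_s: 5.55
eef_pos: [493.4, -188.7, 81.8]
ee_rot: [0.0, 0.996, -0.09, 0.001]
force: [-0.4, 0.5, -1.1]
grip_width: 0.582
grip_force: 0.0
```

Request:
send_rows:
  targets: [0, 0, 0, 0, 0, 0, 0.13, 0, 0, 0, 0, 0, 0, 0.13]

```text
time_s: 5.8
eef_pos: [493.1, -188.5, 81.1]
ee_rot: [0.0, 0.996, -0.09, 0.0]
force: [0.0, 0.2, 0.3]
grip_width: 0.565
grip_force: 0.0
```

Request:
send_rows:
  targets: [0, 0, 0, 0, 0, 0, 0.11, 0, 0, 0, 0, 0, 0, 0.11]

```text
time_s: 6.05
eef_pos: [493.0, -188.5, 81.0]
ee_rot: [-0.0, 0.996, -0.09, -0.0]
force: [-0.3, -0.3, -0.2]
grip_width: 0.557
grip_force: 0.0
```

Request:
send_rows:
  targets: [0, 0, 0, 0, 0, 0, 0.09, 0, 0, 0, 0, 0, 0, 0.09]

```text
time_s: 6.3
eef_pos: [493.0, -188.5, 81.0]
ee_rot: [-0.0, 0.996, -0.09, -0.0]
force: [0.2, -0.2, -0.5]
grip_width: 0.544
grip_force: 0.0
```

Request:
send_rows:
  targets: [0, 0, 0, 0, 0, 0, 0.07, 0, 0, 0, 0, 0, 0, 0.07]

```text
time_s: 6.55
eef_pos: [493.1, -188.5, 81.0]
ee_rot: [0.0, 0.996, -0.09, 0.0]
force: [0.3, -0.5, -0.5]
grip_width: 0.531
grip_force: 0.0
```

Request:
send_rows:
  targets: [0, 0, 0, 0, 0, 0, 0.05, 0, 0, 0, 0, 0, 0, 0.05]

```text
time_s: 6.8
eef_pos: [493.0, -188.5, 81.0]
ee_rot: [0.0, 0.996, -0.09, 0.0]
force: [-0.0, -1.4, 0.5]
grip_width: 0.525
grip_force: 0.0
```

Request:
send_rows:
  targets: [0, 0, 0, 0, 0, 0, 0.03, 0, 0, 0, 0, 0, 0, 0.03]

```text
time_s: 7.05
eef_pos: [493.1, -188.5, 81.0]
ee_rot: [0.0, 0.996, -0.09, 0.0]
force: [-0.6, 0.7, -1.0]
grip_width: 0.515
grip_force: 0.0
```

Request:
send_rows:
  targets: [0, 0, 0, 0, 0, 0, 0.01, 0, 0, 0, 0, 0, 0, 0.01]

```text
time_s: 7.3
eef_pos: [493.0, -188.5, 81.0]
ee_rot: [-0.0, 0.996, -0.09, -0.0]
force: [0.2, -0.4, -0.4]
grip_width: 0.507
grip_force: 0.0
```

Request:
send_rows:
  targets: [0, 0, 0, 0, 0, 0, -0.02, 0, 0, 0, 0, 0, 0, -0.02]

```text
time_s: 7.55
eef_pos: [493.0, -188.5, 81.0]
ee_rot: [0.0, 0.996, -0.09, -0.0]
force: [0.9, 0.4, -0.4]
grip_width: 0.489
grip_force: 0.0
```

Run:
```python
from h import *
from rig import monitor,eyes
c=eyes.capture('wrist');d=eyes.capture('side');R=st(monitor.sense())
a=cv2.resize(c['img'][150:350,150:420],None,fx=1.5,fy=1.5);b=cv2.resize(d['img'][230:305,240:340],None,fx=4,fy=4)
cv2.imwrite('pics/w3.png',np.hstack([a[:300,:395],b])[:,:,::-1])
```

```text
t 7.65 p [ 493.1 -188.5   81. ] yaw -10.4 z [ 0. -0. -1.] q [-0.59  0.44  1.64  0.    1.06  1.16] F [-0.2  1.   0.5] w 0.492
```

View pics/w3.png

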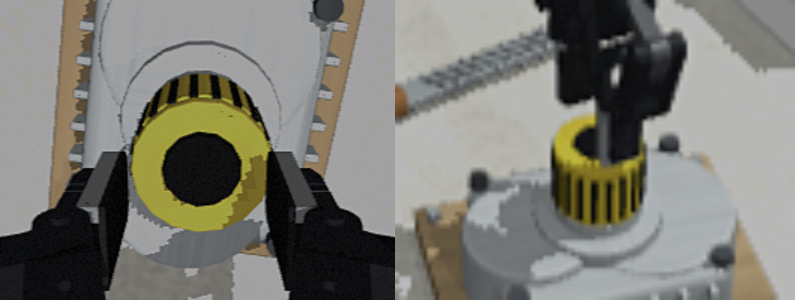

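The pads stand on either side of the cap but look displaced towards the camera side. I'll check by projecting the TCP.

Run:
```python
from h import *
from rig import monitor,eyes
c=eyes.capture('wrist');s=monitor.sense();R=st(s);p=s['eef_pos']
print('cam in tool',(R.T@(-c['R'].T@c['t']-p)).round(1),'optical axis tool',(R.T@c['R'].T[:,2]).round(2),'img x',(R.T@c['R'].T[:,0]).round(2))
f=lambda q:((proj(c,q)-[150,150])*1.5).round(0).tolist()
for n,q in(('tcp',[0,0,0]),('grasp',[0,0,-19]),('padL',[11,-22,-19]),('padL-',[-11,-22,-19]),('padR',[11,22,-19]),('padR-',[-11,22,-19])): print(n,f(p+R@np.array(q)))
print('captop',f([493,-188.5,108]))
m=hsv(c,(22,120,80),(35,255,255),(180,100,380,330))
cs,_=cv2.findContours(m,cv2.RETR_CCOMP,cv2.CHAIN_APPROX_NONE)
T=eyes.capture('side')
for k in cs:
    if len(k)>40:
        e=cv2.fitEllipse(k);print(len(k),e,[plane(c,*e[0],z).round(1) for z in(106,108,111)])
```

```text
t 7.7 p [ 493.  -188.5   81. ] yaw -10.4 z [-0. -0. -1.] q [-0.59  0.44  1.64 -0.    1.06  1.16] F [-0.5 -0.7  0.5] w 0.491
cam in tool [  67.7   -0.2 -174.3] optical axis tool [-0.26  0.    0.96] img x [-0.  1. -0.]
tcp [197.0, 143.0]
grasp [197.0, 164.0]
padL [130.0, 133.0]
padL- [132.0, 194.0]
padR [264.0, 133.0]
padR- [262.0, 194.0]
captop [197.0, 174.0]
415 ((283.714111328125, 255.37112426757812), (89.62319946289062, 99.54800415039062), 4.938225269317627) [array([ 497.4, -190.5,  106. ]), array([ 498.3, -190.6,  108. ]), array([ 499.5, -190.8,  111. ])]
149 ((284.10687255859375, 262.2722473144531), (50.19062805175781, 53.97555160522461), 85.3847885131836) [array([ 493.9, -190. ,  106. ]), array([ 494.8, -190.2,  108. ]), array([ 496.1, -190.4,  111. ])]
```

The cap sits about 1.2 mm to tool +y and 1.5 mm to +x, and the real opening is about 47 mm. I'll correct and keep closing.

Request:
send_rows:
  targets: [0, 0, 0, 0.025, 0.02, 0, -0.02, 0, 0, 0, 0, 0, 0, -0.02]

```text
time_s: 8.0
eef_pos: [494.4, -190.1, 81.0]
ee_rot: [0.0, 0.996, -0.09, 0.0]
force: [0.3, -1.1, 0.5]
grip_width: 0.49
grip_force: 0.0
```

Request:
send_rows:
  targets: [0, 0, 0, 0, 0, 0, -0.04, 0, 0, 0, 0, 0, 0, -0.04]

```text
time_s: 8.25
eef_pos: [494.3, -190.0, 81.0]
ee_rot: [-0.0, 0.996, -0.09, -0.0]
force: [-0.4, -0.5, 0.1]
grip_width: 0.481
grip_force: 0.0
```

Request:
send_rows:
  targets: [0, 0, 0, 0, 0, 0, -0.06, 0, 0, 0, 0, 0, 0, -0.06]

```text
time_s: 8.5
eef_pos: [494.3, -189.9, 81.0]
ee_rot: [-0.0, 0.996, -0.09, -0.0]
force: [-0.6, 0.2, 0.8]
grip_width: 0.471
grip_force: 0.0
```

Request:
send_rows:
  targets: [0, 0, 0, 0, 0, 0, -0.08, 0, 0, 0, 0, 0, 0, -0.08]

```text
time_s: 8.75
eef_pos: [494.3, -190.0, 81.0]
ee_rot: [0.0, 0.996, -0.09, -0.0]
force: [0.2, -0.2, -0.1]
grip_width: 0.461
grip_force: 0.0
```

Request:
send_rows:
  targets: [0, 0, 0, 0, 0, 0, -0.1, 0, 0, 0, 0, 0, 0, -0.1]

```text
time_s: 9.0
eef_pos: [494.3, -190.0, 81.0]
ee_rot: [0.0, 0.996, -0.09, 0.0]
force: [-0.2, 0.0, 0.0]
grip_width: 0.453
grip_force: 0.0
```

Request:
send_rows:
  targets: [0, 0, 0, 0, 0, 0, -0.12, 0, 0, 0, 0, 0, 0, -0.12]

```text
time_s: 9.25
eef_pos: [494.3, -190.0, 81.0]
ee_rot: [0.0, 0.996, -0.09, 0.0]
force: [0.1, -0.4, 0.2]
grip_width: 0.438
grip_force: 0.0
```

Request:
send_rows:
  targets: [0, 0, 0, 0, 0, 0, -0.14, 0, 0, 0, 0, 0, 0, -0.15]

```text
time_s: 9.5
eef_pos: [494.3, -190.0, 81.0]
ee_rot: [-0.0, 0.996, -0.09, 0.0]
force: [0.4, -1.0, -0.1]
grip_width: 0.426
grip_force: 0.0
```

Request:
send_rows:
  targets: [0, 0, 0, 0, 0, 0, -0.16, 0, 0, 0, 0, 0, 0, -0.17]

```text
time_s: 9.75
eef_pos: [494.3, -189.9, 81.0]
ee_rot: [0.0, 0.996, -0.09, -0.0]
force: [0.2, -0.2, 0.2]
grip_width: 0.413
grip_force: 0.0
```

Run:
```python
from h import *
from rig import monitor,eyes
c=eyes.capture('wrist');s=monitor.sense();R=st(s);print(s['grip_force'])
d=eyes.capture('side')
a=cv2.resize(c['img'][150:350,150:420],None,fx=1.5,fy=1.5);b=cv2.resize(d['img'][230:305,240:340],None,fx=4,fy=4)
cv2.imwrite('pics/w4.png',np.hstack([a[:300,:395],b])[:,:,::-1])
```

```text
t 9.8 p [ 494.3 -190.    81. ] yaw -10.4 z [-0.  0. -1.] q [-0.59  0.45  1.64 -0.    1.06  1.16] F [-0.5 -0.5 -0.4] w 0.418
0.0
```

View pics/w4.png

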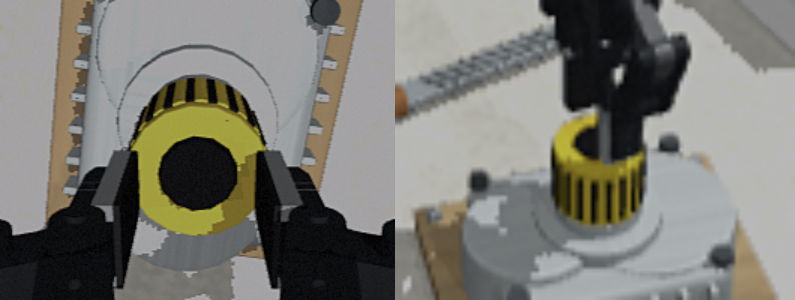

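The fingertips appear to be above the cap top rather than beside it. I'll measure their height from the pad edges.

Run:
```python
from h import *
from rig import monitor,eyes
c=eyes.capture('wrist');d=eyes.capture('side');s=monitor.sense();R=st(s);p=s['eef_pos']
for q in((137,152),(257,152),(104,151),(282,151),(120,288)):
    o,dd=ray(c,q[0]/1.5+150,q[1]/1.5+150);o=R.T@(o-p);dd=R.T@dd
    print(q,[(o+dd*(x-o[0])/dd[0]).round(1).tolist() for x in(11,-11)])
f=lambda X:((proj(d,X)-[240,230])*4+[395,0]).round(0).tolist()
for z in(0,-10,-20,-30): print(z,[f(p+R@np.array([x,y,z])) for x in(-11,11) for y in(-23,23)])
print('captop',f([494.3,-190,108]),f([494.3,-190,111]))
```

```text
t 9.95 p [ 494.3 -190.    81. ] yaw -10.4 z [ 0. -0. -1.] q [-0.59  0.45  1.64 -0.    1.06  1.16] F [ 0.8  0.2 -1. ] w 0.416
(137, 152) [[11.0, -17.7, -35.4], [-11.0, -24.5, 18.6]]
(257, 152) [[11.0, 17.7, -35.5], [-11.0, 24.7, 18.4]]
(104, 151) [[11.0, -27.6, -34.6], [-11.0, -38.3, 19.7]]
(282, 151) [[11.0, 25.2, -34.7], [-11.0, 35.1, 19.5]]
(120, 288) [[11.0, -13.6, -98.1], [-11.0, -18.8, -68.5]]
0 [[561.0, 156.0], [598.0, 214.0], [600.0, 144.0], [638.0, 202.0]]
-10 [[561.0, 142.0], [598.0, 199.0], [600.0, 130.0], [638.0, 187.0]]
-20 [[561.0, 127.0], [598.0, 185.0], [600.0, 116.0], [639.0, 172.0]]
-30 [[561.0, 112.0], [598.0, 170.0], [600.0, 101.0], [639.0, 157.0]]
captop [599.0, 139.0] [599.0, 134.0]
```

Both views agree: the tips are at z≈114, just above the cap top (~108). So the fingers end about 33 mm short of the stated TCP. I'll open and descend in small steps.

Request:
send_rows:
  targets: [0, 0, 0, 0, 0, 0, 0.45, 0, 0, 0, 0, 0, 0, 0.45, 0, 0, 0, 0, 0, 0, 0.45, 0, 0, 0, 0, 0, 0.1, 0.45, 0, 0, 0, 0, 0, 0.1, 0.45]

```text
time_s: 10.58
eef_pos: [494.2, -189.9, 68.4]
ee_rot: [-0.0, 0.996, -0.09, -0.0]
force: [-0.1, -0.6, -0.3]
grip_width: 0.726
grip_force: 0.0
```

Request:
send_rows:
  targets: [0, 0, 0, 0, 0, 0.04, 0.45, 0, 0, 0, 0, 0, 0.04, 0.45, 0, 0, 0, 0, 0, 0, 0.45]

```text
time_s: 10.95
eef_pos: [494.3, -190.0, 64.1]
ee_rot: [-0.0, 0.996, -0.09, -0.0]
force: [0.6, 0.8, 0.3]
grip_width: 0.727
grip_force: 0.0
```

Run:
```python
from h import *
from rig import monitor,eyes
c=eyes.capture('wrist');s=monitor.sense();R=st(s);p=s['eef_pos'];d=eyes.capture('side')
f=lambda X:((proj(d,X)-[240,230])*4+[395,0]).round(0).tolist()
for z in(0,-10,-20,-30): print(z,[f(p+R@np.array([x,30,z])) for x in(-11,11)])
a=cv2.resize(c['img'][150:350,150:420],None,fx=1.5,fy=1.5);b=cv2.resize(d['img'][230:305,240:340],None,fx=4,fy=4)
cv2.imwrite('pics/w5.png',np.hstack([a[:300,:395],b])[:,:,::-1])
```

```text
t 11.0 p [ 494.3 -190.    64.2] yaw -10.4 z [ 0. -0. -1.] q [-0.59  0.47  1.65  0.    1.02  1.16] F [ 0.8  0.  -0.1] w 0.723
0 [[603.0, 247.0], [643.0, 235.0]]
-10 [[604.0, 233.0], [643.0, 220.0]]
-20 [[604.0, 219.0], [644.0, 206.0]]
-30 [[604.0, 204.0], [644.0, 191.0]]
```

View pics/w5.png

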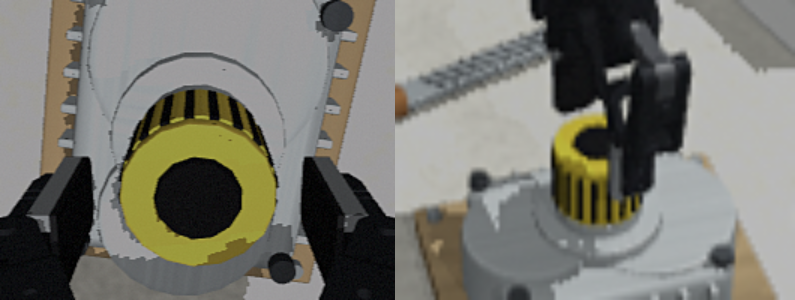

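The tips now sit at z≈96, beside the cap and well centred: the cap is at (198,197) and the finger gap runs from 91 to 305. I'll go 12 mm lower and close in steps.

Request:
send_rows:
  targets: [0, 0, 0, 0, 0, 0.1, 0.35, 0, 0, 0, 0, 0, 0.1, 0.25, 0, 0, 0, 0, 0, 0, 0.17, 0, 0, 0, 0, 0, 0, 0.14]

```text
time_s: 11.55
eef_pos: [494.3, -190.0, 52.2]
ee_rot: [0.0, 0.996, -0.09, -0.0]
force: [-0.5, 0.4, -0.5]
grip_width: 0.574
grip_force: 0.0
```

Request:
send_rows:
  targets: [0, 0, 0, 0, 0, 0, 0.12, 0, 0, 0, 0, 0, 0, 0.11]

```text
time_s: 11.8
eef_pos: [494.4, -190.0, 52.3]
ee_rot: [0.0, 0.996, -0.09, 0.0]
force: [0.3, 0.2, 0.4]
grip_width: 0.558
grip_force: 0.0
```

Request:
send_rows:
  targets: [0, 0, 0, 0, 0, 0, 0.095, 0, 0, 0, 0, 0, 0, 0.09]

```text
time_s: 12.05
eef_pos: [494.4, -190.2, 52.3]
ee_rot: [0.0, 0.996, -0.09, 0.0]
force: [0.1, -1.0, 0.8]
grip_width: 0.547
grip_force: 0.7
```

Request:
send_rows:
  targets: [0, 0, 0, 0, 0, 0, 0.08, 0, 0, 0, 0, 0, 0, 0.07]

```text
time_s: 12.3
eef_pos: [494.4, -190.2, 52.4]
ee_rot: [0.0, 0.996, -0.09, 0.0]
force: [-1.1, -2.1, 0.9]
grip_width: 0.537
grip_force: 9.3
```

Run:
```python
from h import *
from rig import monitor
F=monitor.sense();st(F);print(F['grip_force'],F['wrist_torque'])
```

```text
t 12.3 p [ 494.4 -190.2   52.4] yaw -10.4 z [ 0. -0. -1.] q [-0.59  0.49  1.66 -0.    0.99  1.16] F [-1.1 -2.1  0.9] w 0.537
9.253463807981461 [-0.40950359  0.17813283  0.01858964]
```

Contact is centred to within 0.3 mm on this axis. Now I'll open, turn 90° clockwise (which sets up the joint range) and centre the other axis.

Request:
send_rows:
  targets: [0, 0, 0, 0, 0.005, 0, 0.35, 0, 0, 0, 0, 0, 0, 0.35, 0, 0, 10, 0, 0, 0, 0.35, 0, 0, 10, 0, 0, 0, 0.35, 0, 0, 10, 0, 0, 0, 0.35]

```text
time_s: 12.92
eef_pos: [494.2, -190.0, 52.1]
ee_rot: [-0.0, 0.938, -0.348, -0.0]
force: [0.8, -0.0, -0.4]
grip_width: 0.674
grip_force: 0.0
```

Request:
send_rows:
  targets: [0, 0, 10, 0, 0, 0, 0.35, 0, 0, 10, 0, 0, 0, 0.35, 0, 0, 10, 0, 0, 0, 0.35, 0, 0, 10, 0, 0, 0, 0.35, 0, 0, 10, 0, 0, 0, 0.35]

```text
time_s: 13.55
eef_pos: [494.2, -190.0, 52.1]
ee_rot: [0.0, -0.703, 0.711, 0.0]
force: [-0.8, -1.1, 0.4]
grip_width: 0.676
grip_force: 0.0
```

Request:
send_rows:
  targets: [0, 0, 10, 0, 0, 0, 0.25, 0, 0, 0, 0, 0, 0, 0.15, 0, 0, 0, 0, 0, 0, 0.13]

```text
time_s: 13.92
eef_pos: [493.9, -190.0, 52.0]
ee_rot: [-0.0, -0.642, 0.767, 0.0]
force: [-2.1, 0.1, -0.6]
grip_width: 0.564
grip_force: 0.9
```

Request:
send_rows:
  targets: [0, 0, 0, 0, 0, 0, 0.12, 0, 0, 0, 0, 0, 0, 0.11]

```text
time_s: 14.18
eef_pos: [494.0, -190.2, 52.1]
ee_rot: [-0.0, -0.641, 0.768, 0.0]
force: [-3.6, 0.2, 1.4]
grip_width: 0.557
grip_force: 1.6
```

Request:
send_rows:
  targets: [0, 0, 0, 0, 0.012, 0, 0.11, 0, 0, 0, 0, 0, 0, 0.1]

```text
time_s: 14.42
eef_pos: [493.7, -190.2, 52.3]
ee_rot: [0.0, -0.64, 0.768, -0.0]
force: [-1.2, -0.2, 0.6]
grip_width: 0.55
grip_force: 0.6
```

Request:
send_rows:
  targets: [0, 0, 0, 0, 0, 0, 0.09, 0, 0, 0, 0, 0, 0, 0.085]

```text
time_s: 14.68
eef_pos: [493.5, -190.1, 52.2]
ee_rot: [-0.0, -0.64, 0.768, 0.0]
force: [-2.7, 0.3, 1.5]
grip_width: 0.547
grip_force: 1.9
```

Request:
send_rows:
  targets: [0, 0, 0, 0, 0.007, 0, 0.07, 0, 0, 0, 0, 0, 0, 0.05]

```text
time_s: 14.92
eef_pos: [493.4, -190.2, 52.4]
ee_rot: [0.0, -0.64, 0.768, -0.0]
force: [-0.4, 0.5, 1.7]
grip_width: 0.531
grip_force: 20.2
```

Request:
send_rows:
  targets: [0, 0, 0, 0, 0, 0, -0.1, 0, 0, 0, 0, 0, 0, -0.3, 0, 0, 0, 0, 0, 0, -0.3]
  newtons: 35

```text
time_s: 15.3
eef_pos: [493.4, -190.1, 52.3]
ee_rot: [0.0, -0.64, 0.768, -0.0]
force: [1.0, 0.1, 3.6]
grip_width: 0.525
grip_force: 35.2
```

Centred and gripped. A small anticlockwise test turn to feel the thread.

Request:
send_rows:
  targets: [0, 0, -4, 0, 0, 0, -0.3, 0, 0, 0, 0, 0, 0, -0.3]

```text
time_s: 15.55
eef_pos: [493.4, -190.2, 52.4]
ee_rot: [0.0, -0.667, 0.745, -0.0]
force: [0.4, -0.2, 4.5]
grip_width: 0.53
grip_force: 35.4
```

Run:
```python
from h import *
from rig import monitor
F=monitor.sense();st(F);print(F['grip_force'],F['wrist_torque'])
```

```text
t 15.55 p [ 493.4 -190.2   52.4] yaw -96.4 z [ 0.001 -0.    -1.   ] q [-0.59  0.48  1.67 -0.    0.99  2.66] F [ 0.4 -0.2  4.5] w 0.53
35.3614393947646 [ 0.05912032  0.00757692 -0.02369692]
```

Request:
send_rows:
  targets: [0, 0, -4, 0, 0, -0.003, -0.3, 0, 0, 0, 0, 0, 0, -0.3]

```text
time_s: 15.8
eef_pos: [493.3, -190.2, 52.6]
ee_rot: [0.0, -0.692, 0.722, -0.0]
force: [-0.0, -0.6, 4.7]
grip_width: 0.53
grip_force: 35.4
```

Request:
send_rows:
  targets: [0, 0, -4, 0, 0, -0.003, -0.3, 0, 0, 0, 0, 0, 0, -0.3]

```text
time_s: 16.05
eef_pos: [493.2, -190.2, 52.7]
ee_rot: [-0.0, 0.716, -0.698, 0.0]
force: [0.6, 0.2, 5.5]
grip_width: 0.528
grip_force: 35.4
```

Request:
send_rows:
  targets: [0, 0, -5, 0, 0, -0.006, -0.3, 0, 0, -5, 0, 0, -0.006, -0.3, 0, 0, 0, 0, 0, 0, -0.3]

```text
time_s: 16.42
eef_pos: [493.2, -190.1, 53.3]
ee_rot: [0.0, 0.774, -0.633, 0.0]
force: [0.1, -0.3, 4.4]
grip_width: 0.524
grip_force: 35.4
```

Request:
send_rows:
  targets: [0, 0, -5, 0, 0, -0.007, -0.3, 0, 0, -5, 0, 0, -0.007, -0.3, 0, 0, 0, 0, 0, 0, -0.3]

```text
time_s: 16.8
eef_pos: [493.1, -190.0, 54.1]
ee_rot: [0.0, 0.826, -0.563, -0.0]
force: [0.4, 0.3, 3.6]
grip_width: 0.528
grip_force: 35.3
```

Request:
send_rows:
  targets: [0, 0, -8, 0, 0, -0.01, -0.3, 0, 0, -8, 0, 0, -0.01, -0.3, 0, 0, -8, 0, 0, -0.01, -0.3, 0, 0, 0, 0, 0, 0, -0.3]

```text
time_s: 17.3
eef_pos: [492.9, -189.9, 55.6]
ee_rot: [-0.0, 0.925, -0.379, -0.0]
force: [0.6, 1.2, 1.0]
grip_width: 0.527
grip_force: 35.6
```

Request:
send_rows:
  targets: [0, 0, -8, 0, 0, -0.01, -0.3, 0, 0, -8, 0, 0, -0.01, -0.3, 0, 0, -8, 0, 0, -0.01, -0.3, 0, 0, 0, 0, 0, 0, -0.3]

```text
time_s: 17.8
eef_pos: [492.6, -189.7, 57.1]
ee_rot: [-0.0, 0.984, -0.179, -0.001]
force: [-0.7, 1.3, -1.1]
grip_width: 0.525
grip_force: 36.0
```

Request:
send_rows:
  targets: [0, 0, -8, 0, 0, -0.008, -0.3, 0, 0, -8, 0, 0, -0.008, -0.3, 0, 0, -8, 0, 0, -0.008, -0.3, 0, 0, 0, 0, 0, 0, -0.3]

```text
time_s: 18.3
eef_pos: [492.6, -189.7, 58.6]
ee_rot: [-0.0, 1.0, 0.029, -0.001]
force: [-1.1, 1.0, -2.9]
grip_width: 0.528
grip_force: 36.2
```

Request:
send_rows:
  targets: [0, 0, -8, 0, 0, -0.008, -0.3, 0, 0, -8, 0, 0, -0.008, -0.3, 0, 0, -8, 0, 0, -0.008, -0.3, 0, 0, 0, 0, 0, 0, -0.3]

```text
time_s: 18.8
eef_pos: [492.6, -189.7, 60.0]
ee_rot: [-0.001, 0.972, 0.236, -0.001]
force: [-1.1, 0.8, -6.6]
grip_width: 0.524
grip_force: 36.5
```

Run:
```python
from h import *
from rig import monitor
F=monitor.sense();st(F);print(F['grip_force'],F['wrist_torque'])
```

```text
t 18.8 p [ 492.6 -189.7   60. ] yaw 27.3 z [-0.002  0.001 -1.   ] q [-0.59  0.47  1.66 -0.    1.01  0.5 ] F [-1.1  0.8 -6.6] w 0.524
36.461379951797426 [0.24869168 0.23405152 0.04777202]
```

Request:
send_rows:
  targets: [0, 0, -8, 0, 0, -0.003, -0.3, 0, 0, -8, 0, 0, -0.003, -0.3, 0, 0, 0, 0, 0, 0, -0.3]

```text
time_s: 19.18
eef_pos: [493.0, -189.9, 60.8]
ee_rot: [-0.0, 0.93, 0.369, -0.0]
force: [-1.0, 1.9, -3.2]
grip_width: 0.525
grip_force: 36.7
```

Request:
send_rows:
  targets: [0, 0, -8, 0, 0, -0.007, -0.3, 0, 0, -8, 0, 0, -0.007, -0.3, 0, 0, 0, 0, 0, 0, -0.3]

```text
time_s: 19.55
eef_pos: [493.1, -190.0, 61.7]
ee_rot: [-0.0, 0.869, 0.494, -0.0]
force: [-0.9, 1.0, -4.1]
grip_width: 0.526
grip_force: 36.7
```

Request:
send_rows:
  targets: [0, 0, -8, 0, 0, -0.005, -0.3, 0, 0, -8, 0, 0, -0.005, -0.3, 0, 0, -8, 0, 0, -0.006, -0.3, 0, 0, 0, 0, 0, 0, -0.3]

```text
time_s: 20.05
eef_pos: [493.3, -190.3, 62.8]
ee_rot: [0.0, 0.747, 0.664, -0.0]
force: [-1.0, 0.6, -2.2]
grip_width: 0.526
grip_force: 36.8
```

Request:
send_rows:
  targets: [0, 0, -8, 0, 0, -0.006, -0.3, 0, 0, -8, 0, 0, -0.006, -0.3, 0, 0, -8, 0, 0, -0.006, -0.3, 0, 0, 0, 0, 0, 0, -0.3]

```text
time_s: 20.55
eef_pos: [493.4, -190.4, 64.1]
ee_rot: [0.001, 0.593, 0.805, -0.0]
force: [0.4, -0.3, -2.0]
grip_width: 0.526
grip_force: 36.9
```

The climb is about 0.36 mm per 8°, steady. Total turn so far is ~208°. I'll turn 32° more, then regrasp with a half turn before the zone where it may come free.

Request:
send_rows:
  targets: [0, 0, -8, 0, 0, -0.005, -0.3, 0, 0, -8, 0, 0, -0.005, -0.3, 0, 0, -8, 0, 0, -0.006, -0.3, 0, 0, -6, 0, 0, -0.004, -0.3, 0, 0, 0, 0, 0, 0, -0.3]

```text
time_s: 21.18
eef_pos: [493.6, -190.5, 65.6]
ee_rot: [0.001, 0.364, 0.931, -0.0]
force: [-0.0, 0.7, 1.1]
grip_width: 0.525
grip_force: 37.2
```

Request:
send_rows:
  targets: [0, 0, 0, 0, 0, 0, 0.05, 0, 0, 0, 0, 0, 0, 0.2, 0, 0, 0, 0, 0, 0, 0.35, 0, 0, 0, 0, 0, 0, 0.35]

```text
time_s: 21.68
eef_pos: [493.0, -190.0, 64.9]
ee_rot: [-0.0, 0.362, 0.932, 0.0]
force: [-0.1, 0.6, -0.4]
grip_width: 0.677
grip_force: 0.0
```

Request:
send_rows:
  targets: [0, 0, 10, 0, 0, 0, 0.35, 0, 0, 10, 0, 0, 0, 0.35, 0, 0, 10, 0, 0, 0, 0.35, 0, 0, 10, 0, 0, 0, 0.35, 0, 0, 10, 0, 0, 0, 0.35]

```text
time_s: 22.3
eef_pos: [493.1, -190.0, 65.0]
ee_rot: [-0.0, 0.724, 0.69, -0.0]
force: [0.2, 0.3, -0.2]
grip_width: 0.677
grip_force: 0.0
```

Request:
send_rows:
  targets: [0, 0, 10, 0, 0, 0, 0.35, 0, 0, 10, 0, 0, 0, 0.35, 0, 0, 10, 0, 0, 0, 0.35, 0, 0, 10, 0, 0, 0, 0.35, 0, 0, 10, 0, 0, 0, 0.35]

```text
time_s: 22.92
eef_pos: [493.1, -190.0, 65.0]
ee_rot: [-0.0, 0.948, 0.32, -0.0]
force: [-1.0, 0.6, 0.3]
grip_width: 0.674
grip_force: 0.0
```

Request:
send_rows:
  targets: [0, 0, 10, 0, 0, 0, 0.35, 0, 0, 10, 0, 0, 0, 0.35, 0, 0, 10, 0, 0, 0, 0.35, 0, 0, 10, 0, 0, 0, 0.35, 0, 0, 10, 0, 0, 0, 0.35]

```text
time_s: 23.55
eef_pos: [493.1, -190.0, 65.0]
ee_rot: [-0.0, 0.994, -0.111, -0.0]
force: [-0.9, 0.7, 0.3]
grip_width: 0.673
grip_force: 0.0
```

Request:
send_rows:
  targets: [0, 0, 10, 0, 0, 0, 0.3, 0, 0, 10, 0, 0, 0, 0.2, 0, 0, 10, 0, 0, 0, 0.15, 0, 0, 0, 0, 0, 0, 0.13, 0, 0, 0, 0, 0, 0, 0.11]
  newtons: 20

```text
time_s: 24.18
eef_pos: [493.1, -190.0, 65.0]
ee_rot: [-0.0, 0.933, -0.36, -0.0]
force: [0.5, 0.1, -0.3]
grip_width: 0.559
grip_force: 0.0
```

Request:
send_rows:
  targets: [0, 0, 0, 0, 0, 0, 0.09, 0, 0, 0, 0, 0, 0, 0.08]

```text
time_s: 24.42
eef_pos: [493.1, -190.0, 65.0]
ee_rot: [0.0, 0.933, -0.361, -0.0]
force: [-0.4, -0.7, -0.3]
grip_width: 0.545
grip_force: 3.7
```

Run:
```python
from h import *
from rig import monitor
F=monitor.sense();st(F);print(F['grip_force'],F['wrist_torque'])
```

```text
t 24.43 p [ 493.1 -190.    65. ] yaw -42.3 z [-0.  0. -1.] q [-0.59  0.47  1.66 -0.    1.02  1.72] F [-0.4 -0.7 -0.3] w 0.545
3.691931922803633 [0.01938038 0.02208383 0.01808587]
```

Request:
send_rows:
  targets: [0, 0, 0, 0, 0, 0, 0, 0, 0, 0, 0, 0, 0, -0.3, 0, 0, 0, 0, 0, 0, -0.3]
  newtons: 40

```text
time_s: 24.8
eef_pos: [493.2, -190.0, 65.1]
ee_rot: [0.0, 0.932, -0.361, 0.0]
force: [0.0, -0.2, 2.1]
grip_width: 0.525
grip_force: 40.5
```

Request:
send_rows:
  targets: [0, 0, -5, 0, 0, -0.005, -0.3, 0, 0, -5, 0, 0, -0.005, -0.3, 0, 0, 0, 0, 0, 0, -0.3]

```text
time_s: 25.18
eef_pos: [493.3, -190.2, 65.7]
ee_rot: [0.0, 0.96, -0.279, 0.0]
force: [-0.1, -0.3, 1.4]
grip_width: 0.525
grip_force: 40.6
```

Request:
send_rows:
  targets: [0, 0, -5, 0, 0, -0.005, -0.3, 0, 0, -5, 0, 0, -0.005, -0.3, 0, 0, 0, 0, 0, 0, -0.3]

```text
time_s: 25.55
eef_pos: [493.2, -190.1, 66.3]
ee_rot: [0.0, 0.981, -0.195, 0.0]
force: [-0.4, 1.1, 1.2]
grip_width: 0.525
grip_force: 40.6
```

Request:
send_rows:
  targets: [0, 0, -8, 0, 0, -0.008, -0.3, 0, 0, -8, 0, 0, -0.008, -0.3, 0, 0, 0, 0, 0, 0, -0.3]

```text
time_s: 25.92
eef_pos: [493.1, -190.1, 67.2]
ee_rot: [0.0, 0.998, -0.057, -0.0]
force: [-0.5, -0.2, 2.2]
grip_width: 0.526
grip_force: 40.5
```

Request:
send_rows:
  targets: [0, 0, -8, 0, 0, -0.008, -0.3, 0, 0, -8, 0, 0, -0.008, -0.3, 0, 0, 0, 0, 0, 0, -0.3]

```text
time_s: 26.3
eef_pos: [493.1, -190.1, 68.1]
ee_rot: [0.0, 0.997, 0.082, -0.0]
force: [1.8, 0.4, 1.4]
grip_width: 0.525
grip_force: 40.6
```

Request:
send_rows:
  targets: [0, 0, -8, 0, 0, -0.008, -0.3, 0, 0, -8, 0, 0, -0.008, -0.3, 0, 0, 0, 0, 0, 0, -0.3]

```text
time_s: 26.68
eef_pos: [493.0, -190.0, 69.0]
ee_rot: [-0.0, 0.976, 0.219, -0.0]
force: [-0.8, -0.4, 1.8]
grip_width: 0.526
grip_force: 40.6
```

Request:
send_rows:
  targets: [0, 0, -8, 0, 0, 0, -0.3, 0, 0, 0, 0, 0, 0, -0.3]

```text
time_s: 26.92
eef_pos: [493.1, -190.1, 69.2]
ee_rot: [0.0, 0.958, 0.286, 0.0]
force: [-0.2, -0.2, 2.5]
grip_width: 0.533
grip_force: 40.7
```

Request:
send_rows:
  targets: [0, 0, -8, 0, 0, -0.016, -0.3, 0, 0, 0, 0, 0, 0, -0.3]

```text
time_s: 27.18
eef_pos: [493.0, -190.0, 69.9]
ee_rot: [-0.0, 0.936, 0.353, -0.0]
force: [0.4, -1.0, 0.5]
grip_width: 0.53
grip_force: 40.8
```

Request:
send_rows:
  targets: [0, 0, -8, 0, 0, -0.007, -0.3, 0, 0, -8, 0, 0, -0.007, -0.3, 0, 0, 0, 0, 0, 0, -0.3]

```text
time_s: 27.55
eef_pos: [493.0, -190.0, 70.9]
ee_rot: [-0.0, 0.878, 0.479, -0.0]
force: [-0.1, 0.3, 0.7]
grip_width: 0.525
grip_force: 40.9
```

Request:
send_rows:
  targets: [0, 0, -8, 0, 0, -0.007, -0.3, 0, 0, -8, 0, 0, -0.007, -0.3, 0, 0, 0, 0, 0, 0, -0.3]

```text
time_s: 27.92
eef_pos: [493.2, -190.2, 71.9]
ee_rot: [0.0, 0.802, 0.597, 0.0]
force: [-0.0, 0.3, 1.7]
grip_width: 0.525
grip_force: 41.0
```

Request:
send_rows:
  targets: [0, 0, -8, 0, 0, -0.007, -0.3, 0, 0, -8, 0, 0, -0.007, -0.3, 0, 0, 0, 0, 0, 0, -0.3]

```text
time_s: 28.3
eef_pos: [493.2, -190.1, 72.6]
ee_rot: [0.0, 0.712, 0.702, -0.0]
force: [0.4, -0.5, 2.2]
grip_width: 0.528
grip_force: 41.0
```

Total turn is about 370°, so the cap should be free. I'll lift gently to confirm, adding a little more turn.

Request:
send_rows:
  targets: [0, 0, -6, 0, 0, -0.012, -0.3, 0, 0, 0, 0, 0, 0, -0.3]

```text
time_s: 28.55
eef_pos: [493.1, -190.1, 73.3]
ee_rot: [0.0, 0.674, 0.739, -0.0]
force: [-0.3, 0.0, 1.7]
grip_width: 0.526
grip_force: 41.0
```

Request:
send_rows:
  targets: [0, 0, 0, 0, 0, -0.015, -0.3, 0, 0, 0, 0, 0, 0, -0.3]

```text
time_s: 28.8
eef_pos: [493.1, -190.1, 74.3]
ee_rot: [0.0, 0.672, 0.74, -0.0]
force: [0.4, 1.0, 2.0]
grip_width: 0.528
grip_force: 41.0
```

Request:
send_rows:
  targets: [0, 0, 0, 0, 0, -0.01, -0.3, 0, 0, 0, 0, 0, 0, -0.3]

```text
time_s: 29.05
eef_pos: [493.1, -190.1, 74.8]
ee_rot: [0.0, 0.672, 0.741, -0.0]
force: [0.6, -0.2, 2.6]
grip_width: 0.523
grip_force: 41.0
```

It's free: a 1.5 mm lift brought no pull. Lifting away.

Request:
send_rows:
  targets: [0, 0, 0, 0, 0, -0.05, -0.3, 0, 0, 0, 0, 0, -0.08, -0.3, 0, 0, 0, 0, 0, -0.1, -0.3, 0, 0, 0, 0, 0, -0.15, -0.3, 0, 0, 0, 0, 0, -0.2, -0.3]

```text
time_s: 29.68
eef_pos: [493.1, -190.0, 110.3]
ee_rot: [-0.0, 0.671, 0.741, -0.0]
force: [-0.2, 0.0, -0.6]
grip_width: 0.524
grip_force: 40.9
```

Request:
send_rows:
  targets: [0, 0, 0, 0, 0, -0.35, -0.3, 0, 0, 0, 0, 0, -0.35, -0.3, 0, 0, 0, 0, 0, -0.3, -0.3, 0, 0, 0, 0, 0, -0.2, -0.3, 0, 0, 0, 0, 0, 0, -0.3]

```text
time_s: 30.3
eef_pos: [493.4, -190.2, 182.4]
ee_rot: [0.001, 0.671, 0.741, 0.0]
force: [0.5, 0.7, -0.7]
grip_width: 0.525
grip_force: 40.9
```

Run:
```python
from h import *
from rig import monitor,eyes
c=eyes.capture('side');T=eyes.capture('top');s=monitor.sense();R=st(s);p=s['eef_pos'];print(s['grip_force'])
d=R.T@(np.array([403,184,0])-[p[0],p[1],0]);print('tool delta/60',(d/60).round(3))
# tray long axis yaw from rim corners in top view
P=[plane(T,*q,22)[:2] for q in((163,219),(233,213),(243,313),(173,320))]
print('tray yaw',[np.degrees(np.arctan2(*(a-b)[::-1])).round(1) for a,b in((P[0],P[3]),(P[1],P[2]))],np.mean(P,0).round(1))
p2=cv2.findNonZero(hsv(T,(0,120,60),(8,255,255),(170,230,240,300)));print('red',None if p2 is None else [plane(T,*q,9).round(0)[:2].tolist() for q in cv2.boxPoints(cv2.minAreaRect(p2))])
for z in(0,10,20,30):print(z,proj(c,[p[0],p[1],p[2]+z]).round(1))
cv2.imwrite('pics/s6.png',cv2.resize(c['img'][150:330,200:400],None,fx=3,fy=3)[:,:,::-1])
```

```text
t 30.4 p [ 492.9 -189.9  181.1] yaw 95.6 z [-0.001  0.001 -1.   ] q [-0.59  0.33  1.52 -0.    1.29 -0.69] F [ 0.   0.4 -1. ] w 0.527
40.92145012691617
tool delta/60 [ 6.349e+00 -8.790e-01  4.000e-03]
tray yaw [np.float64(6.7), np.float64(5.3)] [477.6 193. ]
red [[476.0, 216.0], [489.0, 171.0], [469.0, 165.0], [456.0, 209.0]]
0 [290.8 236.4]
10 [290.9 232.3]
20 [291.  228.1]
30 [291.  223.9]
```

View pics/s6.png

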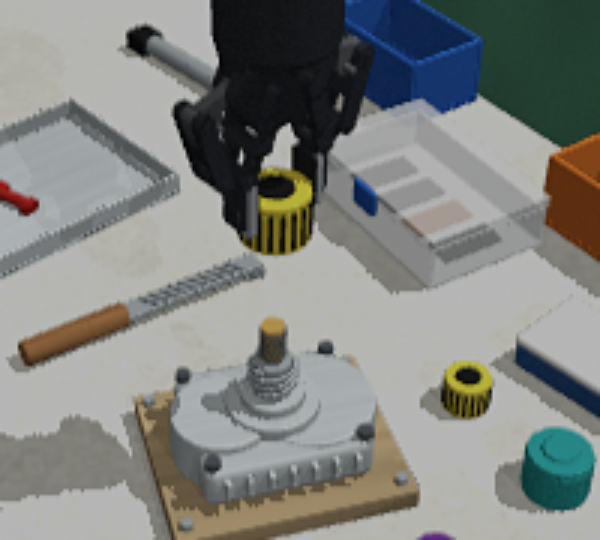

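The cap is held upright at (278,210) in the crop, and the strainer is standing free in the neck. I'll carry it to the tray, moving smoothly.

Request:
send_rows:
  targets: [0, 0, 0, 0.4, -0.055, 0, -0.3, 0, 0, 0, 0.7, -0.1, 0, -0.3, 0, 0, 0, 0.8, -0.11, 0, -0.3, 0, 0, 0, 0.8, -0.11, 0, -0.3, 0, 0, 0, 0.8, -0.11, 0, -0.3]

```text
time_s: 31.02
eef_pos: [442.7, 17.5, 181.0]
ee_rot: [-0.001, 0.672, 0.741, -0.0]
force: [1.1, 0.7, -0.9]
grip_width: 0.529
grip_force: 40.9
```

Request:
send_rows:
  targets: [0, 0, 0, 0.8, -0.11, 0, -0.3, 0, 0, 0, 0.8, -0.11, 0, -0.3, 0, 0, 0, 0.7, -0.1, 0, -0.3, 0, 0, 0, 0.4, -0.055, 0, -0.3, 0, 0, 0, 0.15, -0.02, 0, -0.3]

```text
time_s: 31.65
eef_pos: [402.6, 184.8, 181.1]
ee_rot: [-0.0, 0.671, 0.742, -0.0]
force: [-0.1, -0.2, -0.6]
grip_width: 0.526
grip_force: 40.9
```

Request:
send_rows:
  targets: [0, 0, 10, 0, 0, 0, -0.3, 0, 0, 10, 0, 0, 0, -0.3, 0, 0, 10, 0, 0, 0, -0.3, 0, 0, 10, 0, 0, 0, -0.3, 0, 0, 10, 0, 0, 0, -0.3]

```text
time_s: 32.28
eef_pos: [403.3, 183.2, 181.2]
ee_rot: [0.0, 0.923, 0.385, -0.0]
force: [0.2, 0.5, -1.5]
grip_width: 0.528
grip_force: 40.9
```

Request:
send_rows:
  targets: [0, 0, 10, 0, 0, 0, -0.3, 0, 0, 10, 0, 0, 0, -0.3, 0, 0, 10, 0, 0, 0, -0.3, 0, 0, 10, 0, 0, 0, -0.3, 0, 0, 0, 0, 0, 0, -0.3]

```text
time_s: 32.9
eef_pos: [403.3, 183.3, 181.3]
ee_rot: [0.0, 0.999, 0.05, -0.0]
force: [0.2, -0.5, 0.0]
grip_width: 0.526
grip_force: 40.9
```

Run:
```python
from h import *
from rig import monitor,eyes
c=eyes.capture('side');s=monitor.sense();R=st(s);p=s['eef_pos'];print(s['grip_force'])
m=hsv(c,(22,120,80),(35,255,255),(100,100,330,260));n,l,q,ce=cv2.connectedComponentsWithStats(m)
print([(q[i].tolist(),ce[i].round(1).tolist()) for i in range(1,n) if q[i,4]>40])
k=np.array([-.558,-.83])*23
for h in(17,19,21,23,25):print(h,proj(c,[p[0]+k[0],p[1]+k[1],p[2]+h]).round(1))
```

```text
t 32.95 p [403.3 183.4 181.4] yaw 5.8 z [-0. -0. -1.] q [ 0.16  0.15  1.76 -0.    1.24  1.63] F [-0.4  0.3 -1.4] w 0.525
40.904600070789456
[([158, 144, 11, 22, 93], [163.0, 152.7])]
17 [167.3 166.9]
19 [167.2 166.1]
21 [167.1 165.4]
23 [167.  164.6]
25 [166.8 163.9]
```

Request:
send_rows:
  targets: [0, 0, 0, 0, 0, 0.4, -0.3, 0, 0, 0, 0, 0, 0.6, -0.3, 0, 0, 0, 0, 0, 0.6, -0.3, 0, 0, 0, 0, 0, 0.5, -0.3, 0, 0, 0, 0, 0, 0.4, -0.3]

```text
time_s: 33.58
eef_pos: [402.9, 183.6, 30.4]
ee_rot: [0.0, 0.999, 0.051, -0.0]
force: [0.9, 1.0, -0.3]
grip_width: 0.526
grip_force: 40.9
```

Request:
send_rows:
  targets: [0, 0, 0, 0, 0, 0.3, -0.3, 0, 0, 0, 0, 0, 0.2, -0.3, 0, 0, 0, 0, 0, 0.1, -0.3, 0, 0, 0, 0, 0, 0, -0.3]

```text
time_s: 34.08
eef_pos: [403.3, 183.9, -4.4]
ee_rot: [0.0, 0.999, 0.049, -0.0]
force: [-0.9, 0.2, -0.6]
grip_width: 0.523
grip_force: 40.9
```

Request:
send_rows:
  targets: [0, 0, 0, 0, 0, 0.05, -0.3, 0, 0, 0, 0, 0, 0.03, -0.3, 0, 0, 0, 0, 0, 0, -0.3]

```text
time_s: 34.45
eef_pos: [403.2, 183.9, -9.1]
ee_rot: [0.0, 0.999, 0.049, 0.0]
force: [0.2, 0.1, -1.5]
grip_width: 0.525
grip_force: 40.9
```

Request:
send_rows:
  targets: [0, 0, 0, 0, 0, 0.02, -0.3, 0, 0, 0, 0, 0, 0.02, -0.3, 0, 0, 0, 0, 0, 0.02, -0.3, 0, 0, 0, 0, 0, 0, -0.3]

```text
time_s: 34.95
eef_pos: [403.1, 183.9, -12.9]
ee_rot: [0.0, 0.999, 0.049, -0.0]
force: [-0.2, -0.7, -0.6]
grip_width: 0.52
grip_force: 40.9
```

Request:
send_rows:
  targets: [0, 0, 0, 0, 0, 0.01, -0.3, 0, 0, 0, 0, 0, 0.01, -0.3, 0, 0, 0, 0, 0, 0, -0.3]

```text
time_s: 35.33
eef_pos: [403.2, 183.9, -14.0]
ee_rot: [0.0, 0.999, 0.049, -0.0]
force: [-0.1, 0.2, -0.9]
grip_width: 0.529
grip_force: 40.9
```

Request:
send_rows:
  targets: [0, 0, 0, 0, 0, 0.01, -0.3, 0, 0, 0, 0, 0, 0.01, -0.3, 0, 0, 0, 0, 0, 0, -0.3]

```text
time_s: 35.7
eef_pos: [403.1, 183.9, -15.2]
ee_rot: [0.0, 0.999, 0.049, -0.0]
force: [0.5, -0.1, -1.7]
grip_width: 0.524
grip_force: 40.9
```

Request:
send_rows:
  targets: [0, 0, 0, 0, 0, 0.01, -0.3, 0, 0, 0, 0, 0, 0.01, -0.3, 0, 0, 0, 0, 0, 0, -0.3]

```text
time_s: 36.08
eef_pos: [403.1, 183.9, -16.4]
ee_rot: [0.0, 0.999, 0.049, -0.0]
force: [-0.0, 0.6, -0.4]
grip_width: 0.525
grip_force: 40.9
```

Request:
send_rows:
  targets: [0, 0, 0, 0, 0, 0.01, -0.3, 0, 0, 0, 0, 0, 0, -0.3]

```text
time_s: 36.33
eef_pos: [403.3, 183.9, -16.7]
ee_rot: [-0.0, 0.999, 0.049, 0.0]
force: [-1.5, -0.6, 4.8]
grip_width: 0.529
grip_force: 41.4
```

Request:
send_rows:
  targets: [0, 0, 0, 0, 0, 0.01, -0.3, 0, 0, 0, 0, 0, 0, -0.3]

```text
time_s: 36.58
eef_pos: [403.4, 183.9, -16.8]
ee_rot: [0.0, 0.999, 0.049, 0.0]
force: [-4.4, -1.5, 14.5]
grip_width: 0.528
grip_force: 42.2
```

The rim is on the tray floor. I'll ease off the pressure and let go slowly.

Request:
send_rows:
  targets: [0, 0, 0, 0, 0, -0.013, -0.3, 0, 0, 0, 0, 0, 0, -0.3]

```text
time_s: 36.83
eef_pos: [403.4, 184.0, -16.7]
ee_rot: [-0.0, 0.999, 0.049, 0.0]
force: [-0.9, 0.1, 3.6]
grip_width: 0.525
grip_force: 41.3
```

Request:
send_rows:
  targets: [0, 0, 0, 0, 0, 0, 0.04, 0, 0, 0, 0, 0, 0, 0.07, 0, 0, 0, 0, 0, 0, 0.1, 0, 0, 0, 0, 0, 0, 0.15, 0, 0, 0, 0, 0, 0, 0.25]
  newtons: 20

```text
time_s: 37.45
eef_pos: [403.1, 183.9, -16.9]
ee_rot: [0.0, 0.999, 0.049, -0.0]
force: [0.3, 0.3, -0.1]
grip_width: 0.625
grip_force: 0.0
```

Request:
send_rows:
  targets: [0, 0, 0, 0, 0, 0, 0.35, 0, 0, 0, 0, 0, 0, 0.35, 0, 0, 0, 0, 0, -0.1, 0.35, 0, 0, 0, 0, 0, -0.3, 0.35, 0, 0, 0, 0, 0, -0.5, 0.35]

```text
time_s: 38.08
eef_pos: [402.7, 183.8, 37.7]
ee_rot: [0.0, 0.999, 0.049, -0.001]
force: [1.3, -0.1, 0.6]
grip_width: 0.678
grip_force: 0.0
```

Request:
send_rows:
  targets: [0, 0, 0, 0, 0, -0.8, 0.35, 0, 0, 0, 0, 0, -0.8, 0.35, 0, 0, 0, 0, 0, -0.5, 0.35, 0, 0, 0, 0, 0, 0, 0.35]

```text
time_s: 38.58
eef_pos: [404.1, 184.1, 165.4]
ee_rot: [-0.0, 0.999, 0.049, 0.002]
force: [0.6, -0.3, -0.8]
grip_width: 0.674
grip_force: 0.0
```

Run:
```python
from h import *
from rig import monitor,eyes
c=eyes.capture('side');w=eyes.capture('wrist');s=monitor.sense();st(s)
b=cv2.resize(c['img'][160:280,120:300],None,fx=2.2,fy=2.2);a=cv2.resize(w['img'],(400,300));b=b[:264,:396];b=cv2.copyMakeBorder(b,0,36,0,4,0)
cv2.imwrite('pics/end.png',np.hstack([a,b])[:,:,::-1])
```

```text
t 38.67 p [402.8 183.9 162.9] yaw 5.6 z [-0. -0. -1.] q [ 0.16  0.17  1.78 -0.    1.19  1.63] F [0.  0.  0.1] w 0.673
```

View pics/end.png

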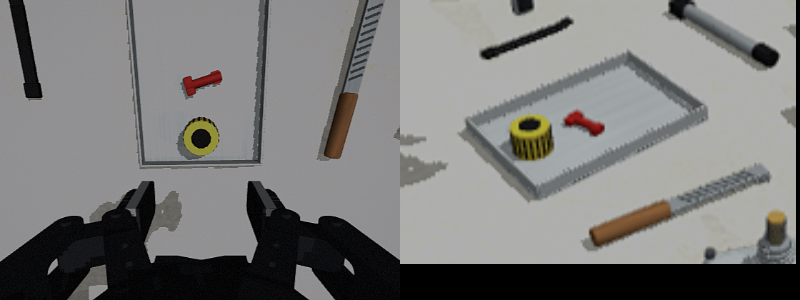

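The cap stands upright on the tray floor, at (201,138) in the wrist half of the picture. It is clear of the red tool at (203,82), and the gripper is well above everything.

```bash
python3 -c "
from rig import job;print(job.finish_job())"
```

```text
the job is handed in; nothing more can be done
None
```

I unscrewed the yellow strainer cap, kept hold of it as the spring freed it, set it rim down on the tray floor clear of the red tool, let go, and handed the job in at about 39 s; no verdict was shown.

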